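Close the coolant filter with its bayonet cap

TASK

Pick up the cap from the green mat and fit it to the coolant filter pot: feel its two lugs into the slots of the brass ring, push it fully in against the spring, twist it a quarter turn clockwise (seen from above) until it stops, and let the spring lift it into its lock, and let go. Do it gently, never pressing the cap on the pot with more than about 60 N, keep the cap upright and leave the other things on the bench alone.

Things in the scene. Friction and masses are not known exactly. Their poses are not given: they have to be found in the camera images.
- cap_center (a point): Centre, half-way up, of the loose bayonet cap (about 160 g, 60 mm high), which starts upright on the green mat. Below this point: black round plug, 50 mm in diameter, 30 mm high, its lowest 5 mm tapered to 43 mm. Above it: the orange grip bar. Axes: x along bar and lugs, z up the plug's axis. Half a turn about z makes no difference.
- cap_grip (a point): Point to grip, 22 mm above cap_center, in the cap's orange grip bar: 46 mm long (x), 12 mm thick (y), standing 30 mm above the plug's flat top. Grip it across its thickness. Same axes as cap_center.
- cap: The cap, origin at the centre of its underside, 30 mm below cap_center, same axes. Two steel lugs stick out of the plug along +x and -x, in line with the bar, to 34 mm from the axis; each is 10 mm wide (y) and 5 mm high, its underside 8 mm above the cap's underside.
- mouth (a point): Centre of the filter pot's mouth, level with the top of its brass bayonet ring; z up. Ring hole 52 mm in diameter with two opposite slots, 13 mm wide, for the lugs, roughly along +x and -x (red marks). The ring is screwed in by hand: the true slots stand anywhere within 26 degrees either side of the marks, not measured; find them by feel or eye. Ledges beside the slots are 8 mm thick.
- pot: Fixed grey metal filter pot with ring and spring follower: 90 mm in diameter, 100 mm high, 124 mm foot flange, brass pipe stubs along y; origin under its centre, same axes as mouth. cap_center height over mouth: 22 mm with lugs on top of the ring; 19 mm in the slots, just meeting the spring (3 N, then 0.9 N per mm); below 9 mm lugs are clear under the ledges; 6.5 mm firm stop (14 N).
- locked (a point): Where cap_center is when locked: on the pot's axis, 13 mm above mouth, same axes. Pushed in, the cap turns clockwise seen from above; the lock notch lies 80 degrees from the slot (6 degrees of play), a firm stop at about 85 degrees. The notch is 4 mm deep in the ledge's underside: let up there and the spring (about 8 N) lifts the cap to this height and holds it.
- finned: Bystander: black finned metal block, 90 x 120 x 40 mm; origin at the centre of its underside.
- brush: Bystander: brush lying on the bench; origin under its middle.
- jar: Bystander: amber jar with a red cap, 60 mm in diameter, 70 mm high; origin at the centre of its underside.
- carton: Bystander: blue plastic block, 90 x 70 x 50 mm; origin at the centre of its underside.
There are look-alikes about, which are no part of the job. Leave any turquoise look-alike of the cap alone.

How it is judged:
By the outcome, as a careful person would: the job done as asked, in the order asked, and still so for the second after the job is handed in, with the robot touching nothing.
It also fails if it takes over 72 s, if anything falls off the work surface, if the arm or the gripper's body presses on something with over 40 N, if the wrist force passes 120 N, or if a joint passes its speed limit or range.

ROBOT

A 6-joint arm with a two-finger parallel gripper is mounted at the origin on the work surface. World frame = base frame: x ahead of the robot, y to its left, z up, the work surface at z = 0. Lengths are in mm, angles in rad, forces in N, time in s.
With the tool pointing down it reaches from about 300 to 775 mm from the base axis. Payload 14.6 kg.
Tool frame: the origin (TCP) lies at the very end of the fingers, on their centre line; the grasp point (between the pads) lies 19 mm behind it; z points along the fingers, y is the line along which they close (so a half turn about z gives the same grasp; the last joint's range is limited). The gripper opens to 94 mm and grips with 3 to 60 N. Pads are 16 mm wide; open, the fingers measure 119 mm over their backs; the gripper's body (75 mm by 177 mm) begins 78 mm behind the grasp point.
Start: joints at [1.116, 0.3, 1.521, -0, 1.321, -0.067], TCP at [207.981, 509.15, 205.446] pointing down, gripper open.
Joint ranges: [-3.03, 3.03], [-0.79, 2.21], [0.23, 2.52], [-1.04, 4.18], [0, 3.07], [-2.55, 2.55]. Speed limits (rad/s): [2.22, 2.22, 2.57, 3.14, 3.14, 3.14].

INTERFACE

Orientations are given as [roll, pitch, yaw] about the fixed x, y, z axes, in that order (R = Rz(yaw) Ry(pitch) Rx(roll)).
In Python, from cell import manip, camera, get_calibration gives the robot as it stands. The module is installed in compiled form; this text tells all that it offers.
- The arm moves only by the tool jog_arm, never from a script. Its argument "plan" is one flat list of numbers, 6 for each row, row after row: the shift along the world's x, y, z in m, then the turn, a rotation vector about the world's x, y, z in degrees. A call has 1 to 20 rows; each row is the pose to reach, as a shift and turn from the pose commanded when the call began; what a row does not reach only later rows make up. A row lasts 1/10 s, in which the tool goes at most 50 mm and 8.59 degrees, less where a joint would pass 70% of its speed; a pose out of reach is approached as far as the arm can. A call with a gripper value outside its range is refused whole. "claw" is the finger opening in m, from 0 to 0.094, set as the call begins (left out, the last holds). The fingers move at their own pace and stop on an object; "force" is the grip in N (left out, the last holds). Time passes only in rows, so rows that repeat a pose let the fingers close. It gives the time, the measured TCP pose, the force, the opening and the grip force at its end, in the units of the state.
- manip.read_state(): the state, without advancing time (a new reading comes with each control period).
- camera(name): name is "side" or "top" or "wrist"; returns (picture, depth): 480x640x3 uint8, red, green, blue; 480x640 float32, mm along the optical axis (not along the pixel's ray), 0 where there is no reading.
- get_calibration(name): a dict with "fx", "fy", "cx", "cy" (pixels), "k1" (the pictures are not rectified: a ray, as slopes to the right and down, at radius r is drawn at 1 + k1 r^2 times it, then the intrinsics apply), "origin" and "attitude" of the camera in the world. Camera axes: x right, y down, z forward; pixel columns grow to the right and rows downward; lengths in mm; the calibration is good to about 2 mm. A picture is of the moment at which its call begins: read the wrist's pose just before it. get_calibration takes no time and is no camera call; for the wrist camera it gives the pose at the moment of the call.
- manip.sign_off(): hands the job in; it is judged then, once.
The state is a dict: "clock": time; "joints": joint angles; "qd": joint speeds; "effort": joint torques, N m; "eef_pos": TCP position; "eef_rot": TCP orientation; "wrist_force": force on the tool from outside, world axes, zero at the start; "moment": the same for the moment, N m; "finger_gap": finger opening in mm; "finger_force": force on a finger pad.
Only numpy, scipy, OpenCV 4.12 (cv2) and the standard library are available. Lean on these libraries where they do the work, as an engineer would, in place of code of your own. Each camera call takes 0.05 s, during which the arm holds its last target. There are 200 camera calls.

## Working session

There is one attempt and no reset: what is moved stays moved. The work goes in short steps, Python scripts to look and compute and a tool call to move; the robot and the scene stay as the last step left them, time stands still between calls to the robot, and variables do not carry over. Pictures are saved under pics/ and viewed, at most 10 in all, crops included, and the job is handed in when it is done.

Besides the shell and the picture viewer there is one more tool, called after ">>>" by a JSON object that holds its "name" and its "arguments", one argument or row to a line. jog_arm: Moves the arm, as the interface text tells. Its arguments: {"type":"object","properties":{"plan":{"type":"array"},"claw":{"type":"number"},"force":{"type":"number"}},"required":["plan"]}

```bash
mkdir -p pics
cat > h.py <<'E'
import numpy as np, cv2
from cell import manip, camera, get_calibration
from scipy.spatial.transform import Rotation as R
def att(c):
    a=np.array(c["attitude"],float)
    return a if a.shape==(3,3) else R.from_euler('xyz',a).as_matrix()
def rays(c,uv):
    uv=np.atleast_2d(np.array(uv,float)); d=(uv-[c["cx"],c["cy"]])/[c["fx"],c["fy"]]
    s=d.copy()
    for _ in range(10): s=d/(1+c["k1"]*(s**2).sum(1,keepdims=True))
    return np.c_[s,np.ones(len(s))]
def on_plane(c,uv,z):
    o=np.array(c["origin"],float); d=rays(c,uv)@att(c).T
    return o+d*((z-o[2])/d[:,2:])
def at_depth(c,uv,dep):
    return np.array(c["origin"],float)+(rays(c,uv)*np.reshape(dep,(-1,1)))@att(c).T
E
python3 - <<'E'
from h import *
s=manip.read_state(); print(s)
for n in ["top","side"]:
    p,d=camera(n); c=get_calibration(n); print(n,c)
    cv2.imwrite(f"pics/{n}0.png",p[...,::-1]); np.savez(f"{n}0.npz",p=p,d=d)
E
```

```text
{'clock': 0.0, 'joints': array([ 1.11643931e+00,  3.00450278e-01,  1.52157203e+00, -2.12345196e-05,
        1.32070269e+00, -6.66092857e-02]), 'qd': array([ 0.00015153,  0.00114558,  0.00052419,  0.00106698,  0.0002174 ,
       -0.00048461]), 'effort': array([-3.66974018e-05, -5.31809521e+01, -3.52730370e+01,  7.07636168e-02,
        2.44434597e-02, -9.45700231e-05]), 'eef_pos': array([207.85556323, 508.93024849, 204.90158344]), 'eef_rot': array([-3.14046146e+00, -5.48462397e-05,  2.75385016e+00]), 'wrist_force': array([ 0.67912166, -0.66351479,  0.51430724]), 'moment': array([-0.01218307, -0.02718896, -0.03298212]), 'finger_force': 0.0, 'finger_gap': 94.29525013587909}
top {'fx': 504.6146020203346, 'fy': 504.6146020203346, 'cx': 316.872030621791, 'cy': 242.4303471728937, 'k1': -0.06747349769844878, 'origin': array([ 472.610403  ,  -11.52199412, 1080.05561508]), 'attitude': array([-3.077451  ,  0.01352151, -1.57694677])}
side {'fx': 597.731567874923, 'fy': 597.731567874923, 'cx': 316.9737419808172, 'cy': 234.51965312210208, 'k1': -0.1486459083710905, 'origin': array([ 130.40518665, -829.42666067,  927.53073683]), 'attitude': array([-2.29913762, -0.01238189, -0.43874626])}
```

View pics/top0.png

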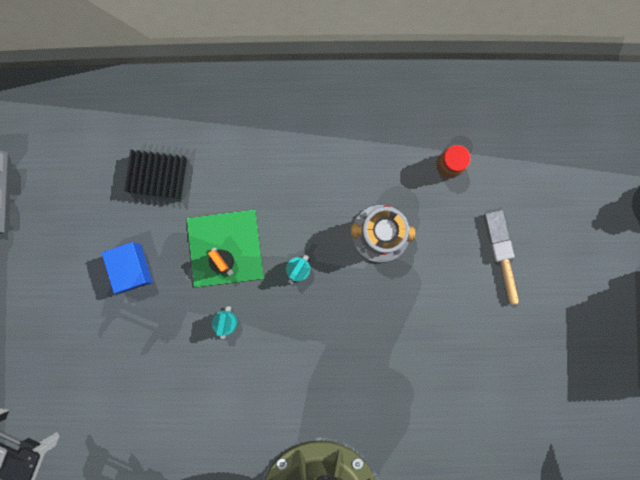

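View pics/side0.png

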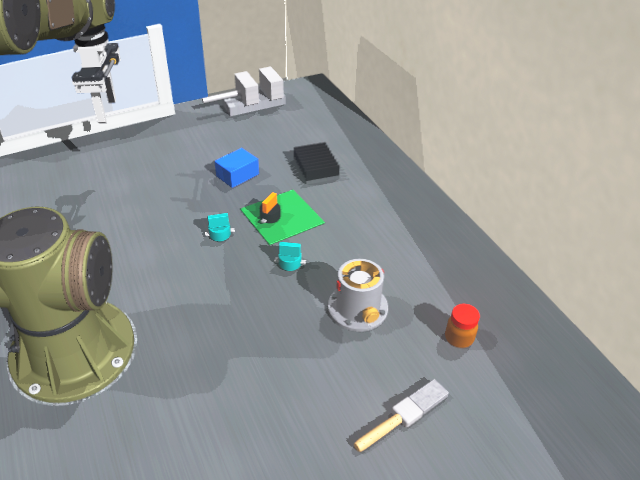

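The top view shows the orange cap on the green mat at (220,261). The turquoise look-alikes are at (298,268) and (224,322). The pot is at (385,232), with the red marks at about (387,208). Other orange or amber things that could be confused with it are the pot's pipe stubs at (357,231) and (411,233), and the jar at (455,160). I choose (220,261) and will check it in a close crop.

Run:
```python
from h import *
z=np.load("top0.npz"); p,d=z["p"],z["d"]; c=get_calibration("top")
hsv=cv2.cvtColor(p,cv2.COLOR_RGB2HSV)
m=cv2.inRange(hsv,(5,150,120),(22,255,255)); m2=np.zeros_like(m); m2[235:285,195:245]=m[235:285,195:245]
v,u=np.nonzero(m2); print("n",len(u),u.mean(),v.mean(), "depth z:",np.percentile(at_depth(c,np.c_[u,v],d[v,u])[:,2],[5,25,50,75,95]))
P=on_plane(c,np.c_[u,v],60)
r=cv2.minAreaRect(P[:,:2].astype(np.float32)); print("bar",r, P.mean(0))
# mat height, pot ring top via depth
for q in [(205,230),(150,330)]: print(q,at_depth(c,q,d[q[1],q[0]]))
v,u=np.mgrid[195:275,340:430]; v=v.ravel();u=u.ravel()
Q=at_depth(c,np.c_[u,v],d[v,u]); k=(Q[:,2]>90)&(Q[:,2]<110); print("pot top",k.sum(),np.median(Q[k,2]))
(cx,cy),rad=cv2.minEnclosingCircle(Q[k,:2].astype(np.float32)); print(cx,cy,rad)
a=cv2.resize(p[190:280,340:430],(560,560),interpolation=cv2.INTER_CUBIC)
s=np.load("side0.npz")["p"]; b=cv2.resize(p[230:290,190:250][:, :],(230,230),interpolation=cv2.INTER_CUBIC); e=cv2.resize(s[185:235,245:295],(230,230),interpolation=cv2.INTER_CUBIC)
o=np.zeros((560,790,3),np.uint8); o[:,:560]=a;o[:230,560:]=b;o[240:470,560:]=e
cv2.imwrite("pics/crop1.png",o[...,::-1])
```

```text
n 210 217.93333333333334 260.5285714285714 depth z: [32.74573473 50.73942955 62.094463   64.40163835 66.88023138]
bar ((503.1632080078125, 203.39822387695312), (49.88224792480469, 18.428041458129883), 35.88862991333008) [502.78822449 203.16264865  60.        ]
(205, 230) [[569.73340178 241.85620449  10.71431006]]
(150, 330) [[355.71409143 363.18813272  -1.04235976]]
pot top 1139 99.16898794685642
560.5410766601562 -130.62586975097656 48.11345672607422
```

View pics/crop1.png

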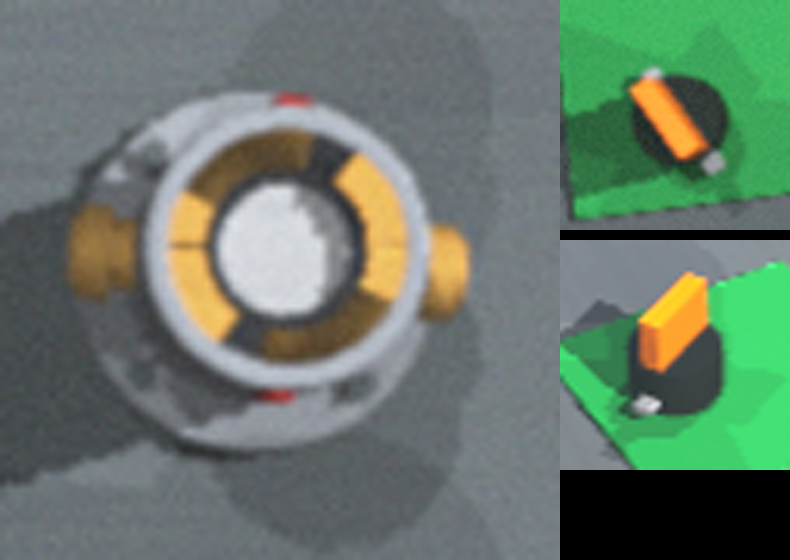

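The crop confirms the orange bar, black plug and steel lugs, so this is the right cap. The bar runs at about 36° in the world. In the ring, the dark slots show at crop (330,155) and (243,330), about -26° in the world. Next I move above the cap.

>>> {"name": "jog_arm", "arguments": {
  "plan": [0.295,-0.306,-0.02,0,0,58,0.295,-0.306,-0.02,0,0,58,0.295,-0.306,-0.02,0,0,58,0.295,-0.306,-0.02,0,0,58,0.295,-0.306,-0.02,0,0,58,0.295,-0.306,-0.02,0,0,58,0.295,-0.306,-0.02,0,0,58,0.295,-0.306,-0.02,0,0,58,0.295,-0.306,-0.02,0,0,58,0.295,-0.306,-0.02,0,0,58,0.295,-0.306,-0.02,0,0,58,0.295,-0.306,-0.02,0,0,58,0.295,-0.306,-0.02,0,0,58,0.295,-0.306,-0.02,0,0,58],
  "claw": 0.06,
  "force": 40
}}

```text
clock: 1.5
eef_pos: [502.3, 204.2, 185.7]
eef_rot: [-3.142, 0.0, -2.515]
wrist_force: [-0.6, 0.6, 1.0]
finger_gap: 59.6
finger_force: 0.0
```

```bash
cat > bar.py <<'E'
from h import *
s=manip.read_state(); c=get_calibration("wrist"); p,d=camera("wrist")
print(s["clock"],s["eef_pos"],s["eef_rot"],s["joints"])
hsv=cv2.cvtColor(p,cv2.COLOR_RGB2HSV); m=cv2.inRange(hsv,(5,150,100),(22,255,255))
n,l,st,ce=cv2.connectedComponentsWithStats(m); i=1+np.argmax(st[1:,4]); v,u=np.nonzero(l==i); print(st[i],ce[i])
Q=at_depth(c,np.c_[u,v],d[v,u]); zt=np.percentile(Q[:,2],90); k=Q[:,2]>zt-4; print("ztop",zt,k.sum())
r=cv2.minAreaRect(Q[k,:2].astype(np.float32)); print("top face depth",r)
P=on_plane(c,np.c_[u,v][k],zt); print("top face ray",cv2.minAreaRect(P[:,:2].astype(np.float32)))
g=cv2.inRange(hsv,(45,120,60),(75,255,255)); v,u=np.nonzero(g); print("mat z",np.median(at_depth(c,np.c_[u,v],d[v,u])[:,2]) if len(u) else None)
cv2.imwrite("pics/wrist1.png",p[...,::-1])
E
python3 bar.py
```

```text
1.5 [502.31922131 204.2406967  185.66951458] [-3.14157052e+00  2.96340216e-04 -2.51538093e+00] [ 3.18597333e-01  2.99279669e-01  1.56892042e+00  7.17875209e-05
  1.27310344e+00 -1.87843176e+00]
[ 318  198   17   65 1036] [326.39382239 230.0472973 ]
ztop 64.32745059000158 910
top face depth ((485.18463134765625, 191.78924560546875), (90.36715698242188, 11.403639793395996), 35.570960998535156)
top face ray ((503.3905944824219, 204.36573791503906), (44.97733688354492, 11.705954551696777), 36.05931854248047)
mat z 3.600202097621718
```

View pics/wrist1.png

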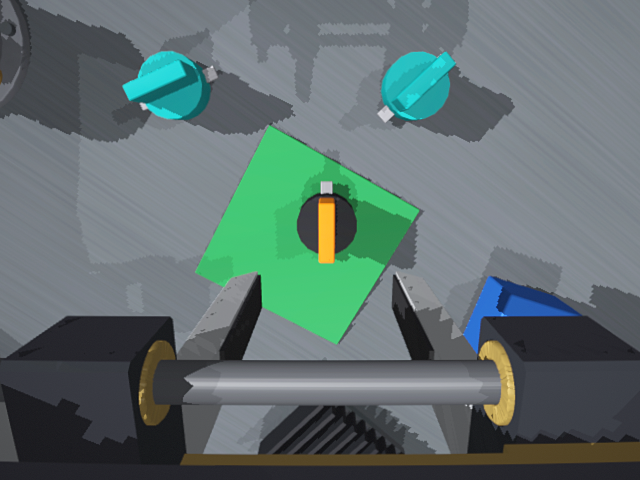

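The wrist view shows the orange bar upright in the frame at (326,230), centred and aligned with the fingers. I'll descend and grip.

>>> {"name": "jog_arm", "arguments": {
  "plan": [0.001,0,-0.04,0,0,0,0.001,0,-0.08,0,0,0,0.001,0,-0.11,0,0,0,0.001,0,-0.13,0,0,0,0.001,0,-0.14,0,0,0,0.001,0,-0.147,0,0,0,0.001,0,-0.147,0,0,0,0.001,0,-0.147,0,0,0]
}}

```text
clock: 2.35
eef_pos: [504.4, 203.4, 39.4]
eef_rot: [-3.141, 0.001, -2.517]
wrist_force: [0.0, 0.4, -0.2]
finger_gap: 59.9
finger_force: 0.0
```

>>> {"name": "jog_arm", "arguments": {
  "plan": [0,0,0,0,0,0,0,0,0,0,0,0,0,0,0,0,0,0,0,0,0,0,0,0,0,0,0,0,0,0,0,0,0,0,0,0,0,0,0,0,0,0],
  "claw": 0.0,
  "force": 50
}}

```text
clock: 3.05
eef_pos: [503.9, 203.2, 38.4]
eef_rot: [3.141, -0.0, -2.517]
wrist_force: [-0.4, 0.4, -0.8]
finger_gap: 11.8
finger_force: 50.0
```

>>> {"name": "jog_arm", "arguments": {
  "plan": [0,0,0.02,0,0,0,0,0,0.05,0,0,0,0,0,0.09,0,0,0,0,0,0.13,0,0,0,0,0,0.165,0,0,0,0,0,0.18,0,0,0,0,0,0.18,0,0,0,0,0,0.18,0,0,0]
}}

```text
clock: 3.85
eef_pos: [503.6, 203.0, 217.3]
eef_rot: [3.141, -0.001, -2.517]
wrist_force: [-0.2, 0.1, -1.9]
finger_gap: 11.8
finger_force: 50.0
```

Run:
```python
from h import *
s=manip.read_state(); print({k:s[k] for k in ("clock","eef_pos","eef_rot","wrist_force","finger_gap","finger_force")})
# pot from top view (clear now?) : ring gold mask on z=100
c=get_calibration("top"); p,d=camera("top"); np.savez("top1.npz",p=p,d=d)
hsv=cv2.cvtColor(p,cv2.COLOR_RGB2HSV)
v,u=np.mgrid[195:275,340:430]; v=v.ravel();u=u.ravel()
P=on_plane(c,np.c_[u,v],100)[:,:2]
# rim circle: light grey pixels -> contour fit
g=cv2.inRange(hsv,(0,0,150),(179,70,255)); 
# polar profile around center to find slots: darkness at r 27..36
red=(cv2.inRange(hsv,(0,120,90),(5,255,255))|cv2.inRange(hsv,(172,120,90),(179,255,255)))
k=red[v,u]>0; print("red",P[k].mean(0) if k.any() else None)
R_=P[k]; 
if k.any():
    m=R_[:,0]>R_[:,0].mean(); print(R_[m].mean(0),R_[~m].mean(0))
gold=cv2.inRange(hsv,(12,100,60),(30,255,255)); k=gold[v,u]>0
C=np.array([560.5,-130.6]); 
for it in range(4):
    e=P-C; r=np.hypot(*e.T); kk=k&(r>24)&(r<37)
    a=np.arctan2(e[kk,1],e[kk,0]); 
    (x,y),rad=cv2.minEnclosingCircle(P[kk].astype(np.float32)); C=np.array([x,y])
print("gold circle",C,rad)
e=P-C; r=np.hypot(*e.T); th=np.degrees(np.arctan2(e[:,1],e[:,0])); val=hsv[v,u,2]; sat=hsv[v,u,1]
for t in range(-180,180,6):
    q=(r>28)&(r<33)&(abs((th-t+180)%360-180)<5); print(t,int(sat[q].mean()),int(val[q].mean()),end=' | ')
```

```text
{'clock': 3.85, 'eef_pos': array([503.63769224, 203.01808054, 217.34891014]), 'eef_rot': array([ 3.14125115e+00, -1.20613365e-03, -2.51710590e+00]), 'wrist_force': array([-0.213009  ,  0.13082296, -1.93145401]), 'finger_gap': 11.763904059520794, 'finger_force': 49.999018907547}
red [ 532.92483598 -130.78898942]
[ 608.03209037 -134.28040883] [ 514.14802238 -129.91613456]
gold circle [ 560.36212158 -133.07905579] 36.6928825378418
-180 130 104 | -174 123 97 | -168 120 94 | -162 119 88 | -156 118 91 | -150 119 95 | -144 123 101 | -138 126 105 | -132 128 107 | -126 128 107 | -120 141 155 | -114 149 238 | -108 149 242 | -102 148 241 | -96 146 242 | -90 147 239 | -84 148 239 | -78 148 241 | -72 148 240 | -66 148 241 | -60 147 241 | -54 148 241 | -48 150 242 | -42 150 237 | -36 117 165 | -30 46 72 | -24 17 61 | -18 22 67 | -12 95 100 | -6 124 104 | 0 117 94 | 6 113 84 | 12 111 81 | 18 108 82 | 24 111 87 | 30 120 95 | 36 127 100 | 42 130 107 | 48 134 113 | 54 138 119 | 60 147 162 | 66 151 221 | 72 150 228 | 78 152 228 | 84 151 204 | 90 151 194 | 96 153 223 | 102 153 227 | 108 152 226 | 114 152 225 | 120 153 226 | 126 152 228 | 132 153 230 | 138 149 219 | 144 109 157 | 150 25 77 | 156 18 74 | 162 29 76 | 168 111 95 | 174 129 104 |
```

The cap is held, with the gap at 11.8 mm. By eye the slots lie near -24° and 156°, and the pot centre is near (560.5,-132.5). I'll go beside the pot for one close wrist look, already turned to the slots.

>>> {"name": "jog_arm", "arguments": {
  "plan": [0.12,-0.363,0.0,0,0,-60,0.12,-0.363,0.0,0,0,-60,0.12,-0.363,0.0,0,0,-60,0.12,-0.363,0.0,0,0,-60,0.12,-0.363,0.0,0,0,-60,0.12,-0.363,0.0,0,0,-60,0.12,-0.363,0.0,0,0,-60,0.12,-0.363,0.0,0,0,-60,0.12,-0.363,0.0,0,0,-60,0.12,-0.363,0.0,0,0,-60,0.12,-0.363,0.0,0,0,-60,0.12,-0.363,0.0,0,0,-60,0.12,-0.363,0.0,0,0,-60,0.12,-0.363,0.0,0,0,-60,0.12,-0.363,0.0,0,0,-60]
}}

```text
clock: 5.4
eef_pos: [624.0, -159.5, 218.6]
eef_rot: [3.142, 0.0, 2.719]
wrist_force: [-0.3, -0.3, -1.7]
finger_gap: 11.5
finger_force: 50.0
```

Run:
```python
from h import *
s=manip.read_state(); c=get_calibration("wrist"); p,d=camera("wrist")
print(s["clock"],s["eef_pos"],np.degrees(s["eef_rot"]),s["joints"],s["wrist_force"],s["finger_gap"])
np.savez("w2.npz",p=p,d=d,o=c["origin"],a=att(c)); cv2.imwrite("pics/wrist2.png",p[...,::-1])
```

```text
5.4 [ 623.99081342 -159.52447339  218.56771394] [1.79998772e+02 9.62338387e-03 1.55805463e+02] [-3.07149561e-01  5.05949264e-01  1.20508926e+00  2.01864925e-06
  1.43038482e+00 -1.45567184e+00] [-0.25833524 -0.33946622 -1.69629754] 11.506421928342364
```

View pics/wrist2.png

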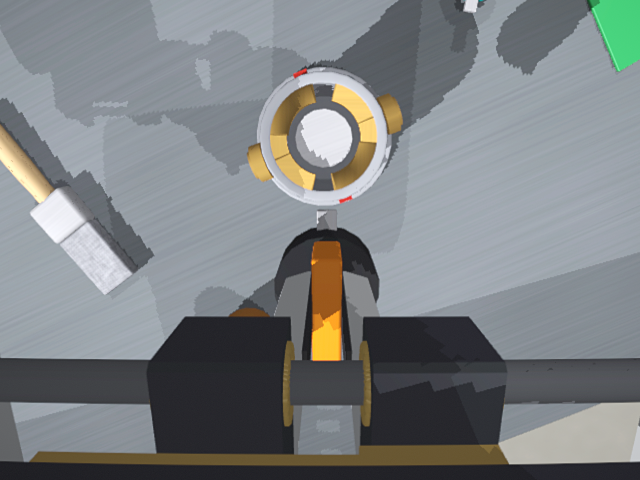

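The wrist view shows the whole ring at about (324,136). Dark slots are at (323,90) and (322,183), nearly in line with the cap's lug at (326,217). I'll measure the centre and slot angle on the ring plane.

Run:
```python
from h import *
z=np.load("w2.npz"); p,d=z["p"],z["d"]; c=get_calibration("wrist"); hsv=cv2.cvtColor(p,cv2.COLOR_RGB2HSV)
gold=cv2.inRange(hsv,(12,90,50),(32,255,255))
v,u=np.mgrid[60:212,240:405]; v=v.ravel();u=u.ravel()
Q=at_depth(c,np.c_[u,v],d[v,u]); k0=(gold[v,u]>0)&(abs(Q[:,2]-99)<6); print("ring z",np.median(Q[k0,2]))
P=on_plane(c,np.c_[u,v],100)[:,:2]
C=np.array([560.5,-132.5])
for it in range(6):
    e=P-C; r=np.hypot(*e.T); kk=k0&(r<38)
    hull=cv2.convexHull(P[kk].astype(np.float32)); (x,y),rad=cv2.minEnclosingCircle(hull); C=np.array([x,y])
print("gold outer",C,rad)
# whole pot rim: depth within 94..106
kk=(abs(Q[:,2]-100)<6)&(np.hypot(*(P-C).T)<50); h=cv2.convexHull(P[kk].astype(np.float32)); print("rim",cv2.minEnclosingCircle(h),cv2.fitEllipse(h))
e=P-C; r=np.hypot(*e.T); th=np.degrees(np.arctan2(e[:,1],e[:,0])); sat=hsv[v,u,1].astype(float)
for t0 in (-24,156):
    for t in range(t0-20,t0+21,2):
        q=(r>28)&(r<33)&(abs((th-t+180)%360-180)<1.5); print(t,int(sat[q].mean()) if q.any() else None,end=' | ')
    print()
# cap tip: lug pixel in image -> tool-centre plane check
```

```text
ring z 99.65704462162418
gold outer [ 561.84771729 -133.07875061] 37.26786804199219
rim ((561.9342651367188, -132.7558135986328), 47.62661361694336) ((561.7241821289062, -132.9191131591797), (88.3287353515625, 92.42526245117188), 86.8004379272461)
-44 128 | -42 128 | -40 127 | -38 136 | -36 82 | -34 29 | -32 20 | -30 20 | -28 22 | -26 22 | -24 21 | -22 21 | -20 21 | -18 21 | -16 26 | -14 42 | -12 114 | -10 143 | -8 143 | -6 142 | -4 142 | 
136 126 | 138 126 | 140 126 | 142 131 | 144 73 | 146 26 | 148 20 | 150 18 | 152 18 | 154 18 | 156 18 | 158 19 | 160 18 | 162 18 | 164 23 | 166 42 | 168 127 | 170 145 | 172 145 | 174 144 | 176 144 |
```

The slots are at -24.4° and 155.6°, the ring centre is (561.8,-133) and the ring top is at about 99.8. The tool yaw is already 155.8°. I'll go over the mouth.

>>> {"name": "jog_arm", "arguments": {
  "plan": [-0.03,0.0125,-0.02,0,0,0,-0.055,0.023,-0.045,0,0,0,-0.062,0.0265,-0.06,0,0,0,-0.062,0.0265,-0.07,0,0,0,-0.062,0.0265,-0.075,0,0,0,-0.062,0.0265,-0.075,0,0,0,-0.062,0.0265,-0.075,0,0,0,-0.062,0.0265,-0.075,0,0,0]
}}

```text
clock: 6.25
eef_pos: [562.5, -133.6, 144.0]
eef_rot: [3.141, 0.001, 2.719]
wrist_force: [0.7, 0.5, -2.1]
finger_gap: 11.7
finger_force: 50.0
```

>>> {"name": "jog_arm", "arguments": {
  "plan": [0,0,-0.003,0,0,0,0,0,-0.006,0,0,0,0,0,-0.009,0,0,0,0,0,-0.0105,0,0,0,0,0,-0.012,0,0,0,0,0,-0.012,0,0,0]
}}

```text
clock: 6.85
eef_pos: [561.9, -133.3, 131.2]
eef_rot: [-3.142, -0.0, 2.719]
wrist_force: [-0.6, 0.1, -2.1]
finger_gap: 11.8
finger_force: 50.0
```

>>> {"name": "jog_arm", "arguments": {
  "plan": [0,0,-0.001,0,0,0,0,0,-0.002,0,0,0,0,0,-0.003,0,0,0,0,0,-0.004,0,0,0,0,0,-0.005,0,0,0,0,0,-0.006,0,0,0,0,0,-0.007,0,0,0,0,0,-0.007,0,0,0]
}}

```text
clock: 7.65
eef_pos: [561.8, -133.4, 124.3]
eef_rot: [-3.141, -0.0, 2.719]
wrist_force: [-3.1, -1.6, -0.6]
finger_gap: 11.7
finger_force: 50.0
```

>>> {"name": "jog_arm", "arguments": {
  "plan": [0,0,-0.001,0,0,0,0,0,-0.002,0,0,0,0,0,-0.003,0,0,0,0,0,-0.004,0,0,0,0,0,-0.005,0,0,0,0,0,-0.006,0,0,0,0,0,-0.006,0,0,0]
}}

```text
clock: 8.35
eef_pos: [561.9, -133.5, 119.0]
eef_rot: [-3.141, 0.0, 2.719]
wrist_force: [-6.5, -1.2, 6.0]
finger_gap: 11.7
finger_force: 50.0
```

In the slots: the spring force matches. I'll push on and ease off the small side force.

>>> {"name": "jog_arm", "arguments": {
  "plan": [-0.0003,0,-0.001,0,0,0,-0.0005,0,-0.002,0,0,0,-0.0006,0,-0.003,0,0,0,-0.0007,0,-0.004,0,0,0,-0.0007,0,-0.005,0,0,0,-0.0007,0,-0.006,0,0,0,-0.0007,0,-0.007,0,0,0,-0.0007,0,-0.007,0,0,0]
}}

```text
clock: 9.15
eef_pos: [561.9, -133.5, 112.9]
eef_rot: [3.141, 0.002, 2.719]
wrist_force: [-5.5, -0.2, 12.8]
finger_gap: 11.9
finger_force: 50.0
```

>>> {"name": "jog_arm", "arguments": {
  "plan": [-0.0005,0,-0.0005,0,0,0,-0.0005,0,-0.001,0,0,0,-0.0005,0,-0.001,0,0,0]
}}

```text
clock: 9.45
eef_pos: [561.8, -133.5, 112.2]
eef_rot: [3.141, 0.003, 2.719]
wrist_force: [-3.9, 0.3, 13.3]
finger_gap: 11.8
finger_force: 50.0
```

>>> {"name": "jog_arm", "arguments": {
  "plan": [0,0,-0.0005,0,0,-3,0,0,-0.0005,0,0,-7,0,0,-0.0005,0,0,-11,0,0,-0.0005,0,0,-15,0,0,-0.0005,0,0,-20,0,0,-0.0005,0,0,-20,0,0,-0.0005,0,0,-20]
}}

```text
clock: 10.15
eef_pos: [561.7, -133.4, 111.5]
eef_rot: [3.14, 0.003, 2.37]
wrist_force: [-3.5, 0.7, 11.1]
finger_gap: 11.5
finger_force: 50.0
```

```bash
python3 -c "
from h import *
s=manip.read_state(); print(s['clock'],np.degrees(s['eef_rot']),s['eef_pos'],s['wrist_force'],s['moment'],s['joints'])"
```

```text
10.15 [1.79903336e+02 1.46075485e-01 1.35770253e+02] [ 561.70692967 -133.42182794  111.46500275] [-3.51451367  0.6923147  11.12358976] [ 0.07273083  0.7412639  -0.07147385] [-2.96801564e-01  4.49195586e-01  1.54517917e+00  3.66757391e-04
  1.14417904e+00 -1.09579658e+00]
```

It turns freely under the ledge. Continuing.

>>> {"name": "jog_arm", "arguments": {
  "plan": [0,0,0,0,0,-4,0,0,0,0,0,-9,0,0,0,0,0,-14,0,0,0,0,0,-19,0,0,0,0,0,-24,0,0,0,0,0,-29,0,0,0,0,0,-34,0,0,0,0,0,-39,0,0,0,0,0,-44,0,0,0,0,0,-49,0,0,0,0,0,-54,0,0,0,0,0,-56,0,0,0,0,0,-56,0,0,0,0,0,-56]
}}

```text
clock: 11.55
eef_pos: [561.7, -133.4, 111.5]
eef_rot: [3.138, 0.0, 1.392]
wrist_force: [-2.3, -0.2, 11.5]
finger_gap: 11.4
finger_force: 50.0
```

>>> {"name": "jog_arm", "arguments": {
  "plan": [0,0,0,0,0,-1,0,0,0,0,0,-2,0,0,0,0,0,-3,0,0,0,0,0,-4,0,0,0,0,0,-5,0,0,0,0,0,-6,0,0,0,0,0,-6,0,0,0,0,0,-6]
}}

```text
clock: 12.35
eef_pos: [561.8, -133.4, 111.5]
eef_rot: [3.138, -0.0, 1.288]
wrist_force: [-2.4, -0.1, 11.8]
finger_gap: 11.4
finger_force: 50.0
```

```bash
python3 -c "
from h import *
s=manip.read_state(); print(s['clock'],np.degrees(s['eef_rot']),s['eef_pos'],s['wrist_force'],s['moment'],s['joints'])"
```

```text
12.35 [ 1.79819827e+02 -1.80186554e-02  7.37888594e+01] [ 561.76884946 -133.38333694  111.46387634] [-2.39330317 -0.11883691 11.79531419] [-0.00534054  0.74196609  0.07703805] [-2.96717483e-01  4.49245697e-01  1.54510856e+00  3.93023302e-04
  1.14409845e+00 -1.39413076e-02]
```

>>> {"name": "jog_arm", "arguments": {
  "plan": [0,0,0,0,0,-1,0,0,0,0,0,-2,0,0,0,0,0,-3,0,0,0,0,0,-4,0,0,0,0,0,-5,0,0,0,0,0,-5,0,0,0,0,0,-5]
}}

```text
clock: 13.05
eef_pos: [561.2, -133.0, 111.4]
eef_rot: [3.14, -0.001, 1.201]
wrist_force: [-7.4, 1.7, 14.4]
finger_gap: 11.7
finger_force: 50.2
```

```bash
python3 -c "
from h import *
s=manip.read_state(); print(s['clock'],np.degrees(s['eef_rot']),s['eef_pos'],s['wrist_force'],s['moment'])"
```

```text
13.05 [ 1.79924533e+02 -3.11066545e-02  6.88271756e+01] [ 561.17211973 -133.02551539  111.39754194] [-7.4491349   1.74126044 14.41525117] [0.54889244 1.64710314 0.46516362]
```

The stop is felt: the moment jumped at about 86°. I'll back off 4° to the notch, then let the spring lift.

>>> {"name": "jog_arm", "arguments": {
  "plan": [0,0,0,0,0,2,0,0,0,0,0,4,0,0,0,0,0,4,0,0,0.001,0,0,4,0,0,0.002,0,0,4,0,0,0.003,0,0,4,0,0,0.004,0,0,4,0,0,0.004,0,0,4]
}}

```text
clock: 13.85
eef_pos: [561.5, -133.2, 115.1]
eef_rot: [3.139, -0.001, 1.27]
wrist_force: [-1.9, 1.7, 7.9]
finger_gap: 11.8
finger_force: 50.0
```

>>> {"name": "jog_arm", "arguments": {
  "plan": [0,0,0.0005,0,0,0,0,0,0.001,0,0,0,0,0,0.0015,0,0,0,0,0,0.002,0,0,0,0,0,0.002,0,0,0]
}}

```text
clock: 14.35
eef_pos: [561.5, -133.2, 116.9]
eef_rot: [3.139, -0.001, 1.27]
wrist_force: [-1.6, 0.7, 6.8]
finger_gap: 11.7
finger_force: 50.0
```

```bash
python3 -c "
from h import *
s=manip.read_state(); print(s['clock'],np.degrees(s['eef_rot']),s['eef_pos'],s['wrist_force'],s['moment'])"
```

```text
14.35 [ 1.79872376e+02 -3.71637982e-02  7.27873828e+01] [ 561.54551077 -133.16284078  116.94356539] [-1.57752914  0.71796403  6.77865277] [ 0.17939557  0.5017329  -0.0543088 ]
```

>>> {"name": "jog_arm", "arguments": {
  "plan": [0,0,0.0005,0,0,0,0,0,0.001,0,0,0,0,0,0.001,0,0,0]
}}

```text
clock: 14.65
eef_pos: [561.4, -133.2, 117.2]
eef_rot: [3.14, -0.001, 1.27]
wrist_force: [3.3, 2.2, 1.9]
finger_gap: 11.5
finger_force: 50.0
```

>>> {"name": "jog_arm", "arguments": {
  "plan": [0,0,0.0005,0,0,0,0,0,0.001,0,0,0,0,0,0.001,0,0,0]
}}

```text
clock: 14.95
eef_pos: [561.3, -133.2, 117.3]
eef_rot: [3.141, -0.001, 1.27]
wrist_force: [9.4, 0.8, -7.9]
finger_gap: 11.6
finger_force: 50.0
```

The lift is stopped by the notch and the cap pulls back, so it is locked. I'll relax and let go.

>>> {"name": "jog_arm", "arguments": {
  "plan": [0,0,-0.001,0,0,0,0,0,-0.001,0,0,0,0,0,-0.001,0,0,0]
}}

```text
clock: 15.25
eef_pos: [561.4, -133.2, 117.2]
eef_rot: [3.14, -0.001, 1.27]
wrist_force: [5.5, 2.5, 1.4]
finger_gap: 11.5
finger_force: 50.0
```

>>> {"name": "jog_arm", "arguments": {
  "plan": [0,0,0,0,0,0,0,0,0,0,0,0,0,0,0,0,0,0,0,0,0,0,0,0,0,0,0,0,0,0],
  "claw": 0.04
}}

```text
clock: 15.75
eef_pos: [560.7, -133.4, 116.9]
eef_rot: [-3.141, 0.0, 1.27]
wrist_force: [0.5, -0.1, -0.3]
finger_gap: 40.2
finger_force: 0.0
```

>>> {"name": "jog_arm", "arguments": {
  "plan": [0,0,0.01,0,0,0,0,0,0.03,0,0,0,0,0,0.06,0,0,0,-0.02,0,0.1,0,0,0,-0.06,0,0.12,0,0,0,-0.1,0,0.13,0,0,0,-0.14,0,0.13,0,0,0,-0.14,0,0.13,0,0,0,-0.14,0,0.13,0,0,0]
}}

```text
clock: 16.65
eef_pos: [420.9, -133.5, 248.1]
eef_rot: [3.139, 0.0, 1.27]
wrist_force: [0.3, -0.8, 0.8]
finger_gap: 39.7
finger_force: 0.0
```

Run:
```python
from h import *
p,d=camera("top"); q,e=camera("side"); c=get_calibration("top")
hsv=cv2.cvtColor(p,cv2.COLOR_RGB2HSV); m=cv2.inRange(hsv,(5,170,150),(16,255,255)); 
o=np.zeros((400,800,3),np.uint8); o[:,:400]=cv2.resize(p[185:285,335:435],(400,400),interpolation=cv2.INTER_CUBIC); o[:,400:]=cv2.resize(q[230:350,300:420],(400,400),interpolation=cv2.INTER_CUBIC)
cv2.imwrite("pics/end.png",o[...,::-1]); s=manip.read_state(); print(s["clock"],s["eef_pos"],s["wrist_force"],s["finger_gap"])
b=m[205:260,360:412]; v,u=np.nonzero(b); v+=205;u+=360; Q=at_depth(c,np.c_[u,v],d[v,u]); print(len(u),np.percentile(Q[:,2],[50,90]),cv2.minAreaRect(on_plane(c,np.c_[u,v],143)[:,:2].astype(np.float32)))
```

```text
16.75 [ 421.50667119 -133.44779346  247.31102376] [ 0.0999202  -0.79108259 -0.46844043] 39.57421266998114
70 [141.59426091 143.75174288] ((561.4797973632812, -131.79620361328125), (46.316864013671875, 13.83621883392334), 72.80496978759766)
```

View pics/end.png

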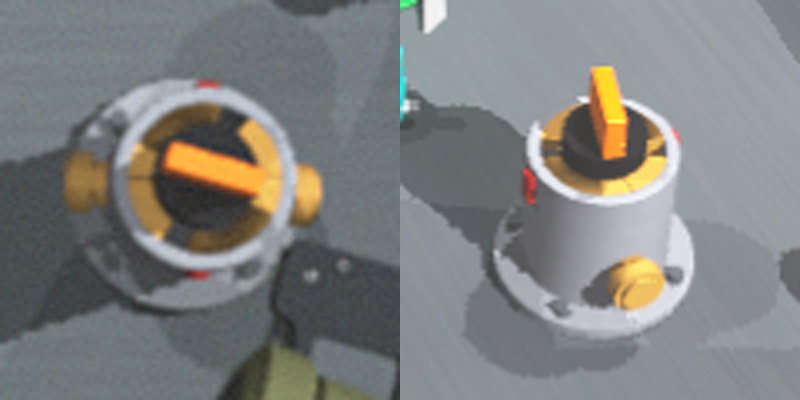

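The picture shows the cap upright and seated in the ring, with its bar at (215,170) in the left crop. The bar is at 72.8°, about 83° from the slots, and its top is at z ≈ 143 as expected when locked. The slots are empty and the robot is clear.

```bash
python3 -c "
from h import *
print(manip.sign_off())"
```

```text
the job is handed in; nothing more can be done
None
```

The cap is locked in the filter pot: it was pushed in, turned clockwise to the stop, lifted by the spring into its notch and let go. The highest force read while pressing was about 16 N; I handed the job in at about 17 s.

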